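# Restart the hung receiver

### The arm

A 7-joint arm with a two-finger parallel gripper is mounted at the origin on the work surface. World frame = base frame: x ahead of the robot, y to its left, z up, the work surface at z = 0. Lengths are in m, angles in rad, forces in N, time in s.
With the tool pointing down it reaches from about 0.425 to 1.025 m from the base axis. Payload 3.6 kg.
Tool frame: the origin (TCP) lies midway between the tips of the shut fingers; the grasp point (between the pads) lies env.pinch_z behind it (env.pinch_z is the distance from the TCP to the grasp point, in m); z points along the fingers, y is the line along which they close (so a half turn about z gives the same grasp; the last joint's range is limited). The gripper opens to 85 mm and grips with 20 to 120 N. Pads are 22 mm wide; open, the fingers measure 114 mm over their backs; the gripper's body (76 mm by 85 mm) begins 54 mm behind the grasp point. The pads swing forward as they close: fully open they stand 13 mm farther back than shut.
Start: joints at [-1.359, 0.591, 0.048, 1.609, -0.033, 0.943, -0.034], TCP at [0.218, 0.691, 0.231] pointing down, gripper open.
Joint ranges: [-2.69, 2.69], [-0.47, 2.24], [-1.27, 1.36], [0.19, 2.51], [-1.53, 4.68], [0.08, 2.07], [-3.09, 3.09]. Speed limits (rad/s): [2.57, 2.57, 3.14, 3.14, 3.14, 3.14, 3.14].

### API

Orientations are given as a unit quaternion [w, x, y, z].
In Python, from station import env gives the robot as it stands.
- The arm moves only by the tool drive_tool, never from a script. Its argument "targets" is a list of rows, each a list of 7 numbers: the shift along the tool's x, y, z as a fraction of full scale, then the turn, a rotation vector about the tool's x, y, z as a fraction of full scale, then the opening, from 0 (shut) to 1 (fully open). A call has 1 to 12 rows; each row shifts and turns the commanded pose from where the row before left it, along the tool's axes as they then stand; what a row does not reach is not made up. Full scale, the value 1, is 0.02 m for a shift and 360 degrees for a turn. A row lasts 1/12 s, in which the tool goes at most 41.7 mm and 7.16 degrees, less where a joint would pass 70% of its speed; a pose out of reach is approached as far as the arm can. A call with a number of a shift or a turn outside -1 to 1 is refused whole. A call with a gripper value outside its range is refused whole. The fingers move at their own pace and stop on an object; the grip force is fixed at half the most. Time passes only in rows, so rows that do not move let the fingers close. It gives the time, the measured TCP pose, the force, the opening and the grip force at its end, in the units of the state.
- env.sense(): the state, without advancing time (a new reading comes with each control period).
- env.snapshot(name): name is "scene" or "top" or "wrist"; returns (picture, depth): 420x560x3 uint8, red, green, blue; 420x560 float32, m along the optical axis (not along the pixel's ray), 0 where there is no reading.
- env.calibration(name): a dict with "K" (3x3 intrinsics, pixels), "T" (4x4, takes a point from camera to world coordinates); the wrist camera has in their place "tool_from_camera" (4x4, takes a point from camera to tool coordinates, whose origin is the TCP and whose axes are the flange's). Camera axes: x right, y down, z forward; pixel columns grow to the right and rows downward; lengths in m; the calibration is good to about 2 mm. A picture is of the moment at which its call begins: read the wrist's pose just before it. calibration takes no time and is no camera call.
- env.job_done(): hands the job in; it is judged then, once.
The state is a dict: "time": time; "joint_positions": joint angles; "joint_vel": joint speeds; "joint_efforts": joint torques, N m; "position": TCP position; "ee_rot": TCP orientation; "contact_force": force on the tool from outside, world axes, zero at the start; "wrist_torque": the same for the moment, N m; "grip_width": finger opening in m; "gripper_force": force on a finger pad.
Only numpy, scipy, OpenCV 4.12 (cv2) and the standard library are available. Lean on these libraries where they do the work, as an engineer would, in place of code of your own. Each camera call takes 0.05 s, during which the arm holds its last target. There are 200 camera calls.

### The job

The receiver with the yellow band has hung: with the fingertips and without gripping anything, push its sliding guard fully open by the white tab, then press the green button underneath gently all the way down and let it spring back. Withdraw, leaving the guard open and the receiver standing where it was. Do not press its red button, and leave the brass attenuator on top of it, the other two receivers and everything else on the bench alone.

Things in the scene. Friction and masses are not known exactly. Their poses are not given: they have to be found in the camera images.
- yellow_receiver: Loose black receiver box, YELLOW band on top along its +y edge. 150 (x) x 170 (y) x 50 mm (z), 0.85 kg, slides if pushed over about 4 N. Origin: centre of underside, z up, front to -x. On its flat top, at x, y mm: green restart button (-25, -35) under a guard sliding to +y; bare red standby button (45, -50); loose attenuator near (50, 25). The three receivers differ only in band colour.
- blue_receiver: The same kind of receiver with a BLUE band: leave it alone, its guard may be open or shut. Origin at the centre of its underside.
- red_receiver: The same kind of receiver with a RED band: leave it alone, its guard may be open or shut. Origin at the centre of its underside.
- yellow_guard (a joint): Opening of the yellow-band receiver's guard, m: 0 shut over the green button, 0.060 fully open at a hard stop; starts at 0 to 0.010. Slides along the receiver's +y with about 1 N, stays where left. Grey plate 66 (x) x 44 (y) x 4 mm, top 67 mm above the bench, between rails 13 mm high, 60 mm apart inside. From 0.045 on, shut fingertips can reach the button.
- yellow_guard_tab (a point): Middle of the top edge of the white tab standing on the middle of the yellow-band receiver's guard plate. Tab 32 (x) x 8 (y, along the slide) x 25 mm high; this point is 25 mm above the plate, 92 mm above the bench. Moves with the guard; axes as the receiver's.
- yellow_restart (a joint): How far the yellow-band receiver's green restart button is pressed, m: 0 up, 0.008 fully down. It springs back by itself; the spring pushes back with about 0.6 N at first and 5.4 N at full depth (hard stop); 5.5 mm counts as pressed.
- yellow_restart_top (a point): Centre of the top of that green button (28 mm diameter), 10 mm above the receiver's top, 60 mm above the bench, 3 mm under the guard plate while that is shut. Moves with the button; axes as the receiver's.
- yellow_standby (a joint): How far the yellow-band receiver's red standby button (22 mm diameter, 10 mm proud of the top, same spring) is pressed, m: 0 up, 0.008 down. Not to be pressed.
- attenuator: Small loose brass attenuator standing on top of the yellow-band receiver: diameter 22 mm, 32 mm high, 40 g. Origin at the centre of its underside. Leave alone.
- power_brick: Loose black power brick lying on the bench, 110 x 55 x 32 mm. Origin at the centre of its underside. Leave alone.
- mug: Loose white mug, 80 mm across, 90 mm high. Origin at the centre of its underside. Leave alone.
- tape: Loose roll of blue tape lying flat, 90 mm outside diameter, 20 mm high. Origin at the centre of its underside. Leave alone.
- drive: Loose silver disk drive lying flat, 115 x 78 x 16 mm. Origin at the centre of its underside. Leave alone.
Things that resemble listed ones, but are neither listed nor needed, are in the scene too. Leave any orange or pink look-alike of the yellow_receiver alone.

How it is judged:
On the way, in this order (a step that is already met when the one before it is completed fails the run):
1. the yellow-band receiver's guard is open (at least 45 mm of 60) (value of joint yellow_guard above 0.045 m), for 0.1 s.
2. its green button is pressed down (at least 5.5 mm of 8) with the guard open (value of joint yellow_restart above 0.0055 m and value of joint yellow_guard above 0.042 m), for 0.05 s.
At the end, for the whole second after the job is handed in: The yellow-band receiver has its guard open over 42 mm, both buttons up (within 1.5 mm), stands level and still within 25 mm of its start, attenuator upright on it; other receivers within 10 mm, power brick, mug, tape and drive within 20 mm of their starts (value of joint yellow_guard above 0.042 m and value of joint each of yellow_restart, yellow_standby below 0.0015 m and distance of yellow_receiver from where it was at the start of the episode below 0.025 m and linear speed of yellow_receiver below 0.02 m/s and angle between yellow_receiver's own z axis and vertical below 0.06 rad and angle between attenuator's own z axis and vertical below 0.15 rad and z of attenuator in the frame of yellow_receiver between 0.045 and 0.055 m and distance of each of blue_receiver, red_receiver from where it was at the start of the episode below 0.01 m and distance of each of power_brick, mug, tape, drive from where it was at the start of the episode below 0.02 m); the robot touches nothing.
It fails at once if another receiver or the attenuator is touched (over 1 N) (contact force between any of the fingers, the arm and blue_receiver above 1 N or contact force between any of the fingers, the arm and red_receiver above 1 N or contact force between any of the fingers, the arm and attenuator above 1 N).
It fails at once if the red standby button is pressed (over 2 mm) (value of joint yellow_standby above 0.002 m).
It fails at once if the yellow-band receiver is pressed or shoved with more than 25 N (contact force between any of the fingers, the arm and yellow_receiver above 25 N).
It fails at once if the yellow-band receiver is lifted over 10 mm, tipped over 0.12 rad or shifted over 25 mm (height (world z) of yellow_receiver above 0.01 m or angle between yellow_receiver's own z axis and vertical above 0.12 rad or distance of yellow_receiver from where it was at the start of the episode above 0.025 m).
It fails at once if the power brick, mug, tape or drive is moved over 20 mm (distance of any of power_brick, mug, tape, drive from where it was at the start of the episode above 0.02 m).
It also fails if it takes over 48 s, if anything falls off the work surface, if the arm or the gripper's body presses on something with over 40 N, if the wrist force passes 120 N, or if a joint passes its speed limit or range.

## Working session

There is one attempt and no reset: what is moved stays moved. The work goes in short steps, Python scripts to look and compute and a tool call to move; the robot and the scene stay as the last step left them, time stands still between calls to the robot, and variables do not carry over. Pictures are saved under pics/ and viewed, at most 10 in all, crops included, and the job is handed in when it is done.

Besides the shell and the picture viewer there is one more tool, called as name(argument=value, ...), one argument or row to a line, values as JSON. drive_tool: Moves the arm, as the interface text tells. Shift numbers are shares of 0.02 m and turn numbers shares of 360 degrees, none past 1 either way. Its arguments: {"type":"object","properties":{"targets":{"type":"array"}},"required":["targets"]}

```bash
mkdir -p pics
python3 - <<'E'
from station import env
import cv2,numpy as np
for n in("top","scene"):
    p,d=env.snapshot(n); cv2.imwrite(f"pics/{n}0.png",p[:,:,::-1]); np.savez(f"{n}0.npz",p=p,d=d)
    c=env.calibration(n); print(n,c["K"].round(1).tolist(),c["T"].round(3).tolist())
print(env.sense(),env.pinch_z)
print(env.calibration("wrist"))
E
```

```text
top [[468.6, 0.0, 277.5], [0.0, 468.6, 201.8], [0.0, 0.0, 1.0]] [[0.021, -0.998, 0.06, 0.439], [-1.0, -0.021, -0.01, -0.019], [0.011, -0.06, -0.998, 1.374], [0.0, 0.0, 0.0, 1.0]]
scene [[471.6, 0.0, 281.3], [0.0, 471.6, 210.0], [0.0, 0.0, 1.0]] [[-0.333, 0.493, -0.804, 1.587], [0.943, 0.177, -0.282, 0.328], [0.004, -0.852, -0.524, 0.785], [0.0, 0.0, 0.0, 1.0]]
{'time': 0.1, 'joint_positions': array([-1.35853202,  0.59204986,  0.04830543,  1.60968865, -0.03330303,
        0.94273677, -0.03365913]), 'joint_vel': array([-9.61952684e-04, -2.08861182e-03,  1.58545704e-03, -2.28413498e-03,
       -2.28197425e-06, -1.31795185e-03, -1.43860780e-03]), 'joint_efforts': array([ 4.84017670e-03, -5.49997187e+01,  1.55310642e+00, -1.98826629e+01,
        9.64407722e-03,  3.73017087e-03, -5.84055769e-06]), 'position': array([0.21800465, 0.6906558 , 0.2302411 ]), 'ee_rot': array([-1.01175166e-04,  1.52228612e-01,  9.88344763e-01, -1.03394785e-03]), 'contact_force': array([-0.18013575, -0.37375978,  0.0574089 ]), 'wrist_torque': array([-0.00467467,  0.02872069, -0.01621565]), 'gripper_force': 0.0, 'grip_width': 0.08578898550794997} 0.0187
{'K': array([[335.659513  ,   0.        , 281.24409714],
       [  0.        , 335.659513  , 207.12060766],
       [  0.        ,   0.        ,   1.        ]]), 'tool_from_camera': array([[ 1.17556976e-03, -9.48175116e-01, -3.17746075e-01,
         8.24057818e-02],
       [ 9.99999057e-01,  8.89097615e-04,  1.04658544e-03,
        -5.28382896e-05],
       [-7.09838991e-04, -3.17747006e-01,  9.48175267e-01,
        -1.42300006e-01],
       [ 0.00000000e+00,  0.00000000e+00,  0.00000000e+00,
         1.00000000e+00]])}
```

View pics/top0.png

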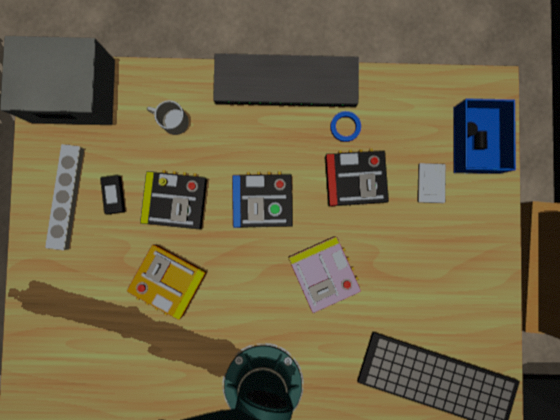

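View pics/scene0.png

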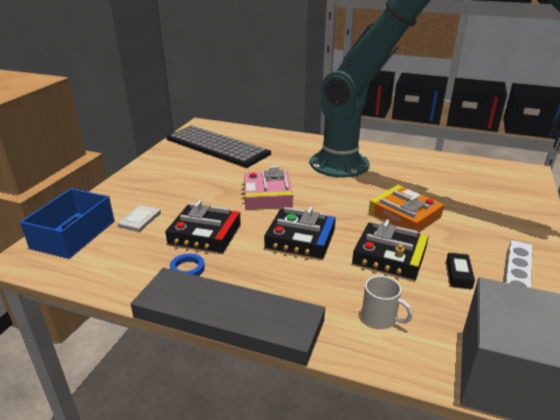

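The top view shows three boxes with a yellow band: the black one at (175,200), orange at (167,281) and pink at (325,274). Only the black one matches: it is a black box with the yellow band on its left (+y) side, the red button at (192,186) and the brass attenuator at (163,182). I'll confirm with a crop and measure.

```bash
cat > h.py <<'E'
import cv2,numpy as np
from station import env
def pts(n,d):
    c=env.calibration(n);K,T=c["K"],c["T"]
    v,u=np.mgrid[:d.shape[0],:d.shape[1]]
    P=np.stack([(u-K[0,2])/K[0,0]*d,(v-K[1,2])/K[1,1]*d,d],-1)
    return P@T[:3,:3].T+T[:3,3]
def ray(n,u,v,z):
    c=env.calibration(n);K,T=c["K"],c["T"]
    r=T[:3,:3]@np.linalg.solve(K,[u,v,1]); return T[:3,3]+r*(z-T[2,3])/r[2]
E
python3 - <<'E'
from h import *
z=np.load("top0.npz");p,d=z["p"],z["d"]
cv2.imwrite("pics/crop.png",cv2.resize(p[155:245,120:230,::-1],None,fx=6,fy=6,interpolation=cv2.INTER_CUBIC))
P=pts("top",d); sub=np.s_[150:250,120:230]
print("bench z",np.median(P[230:245,200:230,2]))
m=(P[...,2]>.03); w=np.zeros_like(m);w[160:240,132:216]=1; m=(m&w)
Q=P[m&(P[...,2]<.06)]
r=cv2.minAreaRect(Q[:,:2].astype(np.float32));print("box z>.03",r, np.median(Q[:,2]))
hsv=cv2.cvtColor(p,cv2.COLOR_RGB2HSV)
y=cv2.inRange(hsv,(22,120,80),(35,255,255))>0
y&=w.astype(bool)
n,l,s,c=cv2.connectedComponentsWithStats(y.astype(np.uint8))
for i in range(1,n):
    if s[i,4]>30:
        v,u=np.nonzero(l==i);q=np.array([ray("top",a,b,.05)[:2] for a,b in zip(u,v)],np.float32);print("yel",s[i],cv2.minAreaRect(q))
t=m&(P[...,2]>.08); 
n,l,s,c=cv2.connectedComponentsWithStats(t.astype(np.uint8))
for i in range(1,n): print("high",s[i],P[l==i].mean(0).round(4))
E
```

```text
bench z 0.0002113846200884062
box z>.03 ((0.5230706930160522, 0.26426219940185547), (0.171367809176445, 0.15869219601154327), 85.61856842041016) 0.0501584079496622
yel [136 171  18  56 456] ((0.5215857028961182, 0.34618330001831055), (0.04304663464426994, 0.15627476572990417), 87.55196380615234)
yel [158 178   8   8  46] ((0.5695958733558655, 0.29737865924835205), (0.019981717690825462, 0.019764328375458717), 2.0062687397003174)
high [137 164   1   1   1] [ 0.4391 -0.0195  1.3742]
high [180 164   1   1   1] [ 0.4391 -0.0195  1.3742]
high [173 167   1   1   1] [ 0.4391 -0.0195  1.3742]
high [197 167   1   1   1] [ 0.4391 -0.0195  1.3742]
high [152 169   1   1   1] [ 0.4391 -0.0195  1.3742]
high [135 172   1   1   1] [ 0.4391 -0.0195  1.3742]
high [138 172   1   1   1] [ 0.4391 -0.0195  1.3742]
high [157 173   1   1   1] [ 0.4391 -0.0195  1.3742]
high [159 179   5   4  13] [0.5693 0.2906 0.0826]
high [135 183   1   1   1] [ 0.4391 -0.0195  1.3742]
high [183 183   1   1   1] [ 0.4391 -0.0195  1.3742]
high [150 184   1   1   1] [ 0.4391 -0.0195  1.3742]
high [214 184   1   1   1] [ 0.439
[... 269 characters left out ...]
351 0.12  ]
high [152 206   1   1   1] [ 0.4391 -0.0195  1.3742]
high [161 208   1   1   1] [ 0.4391 -0.0195  1.3742]
high [201 211   1   1   1] [ 0.4391 -0.0195  1.3742]
high [137 213   1   1   1] [ 0.4391 -0.0195  1.3742]
high [164 217   1   1   1] [ 0.4391 -0.0195  1.3742]
high [204 218   1   1   1] [ 0.4391 -0.0195  1.3742]
high [210 219   1   1   1] [ 0.4391 -0.0195  1.3742]
high [168 226   1   1   1] [ 0.4391 -0.0195  1.3742]
high [140 228   1   1   1] [ 0.4391 -0.0195  1.3742]
high [134 231   1   1   1] [ 0.4391 -0.0195  1.3742]
high [161 231   1   1   1] [ 0.4391 -0.0195  1.3742]
high [185 232   1   1   1] [ 0.4391 -0.0195  1.3742]
high [160 237   1   1   1] [ 0.4391 -0.0195  1.3742]
```

View pics/crop.png

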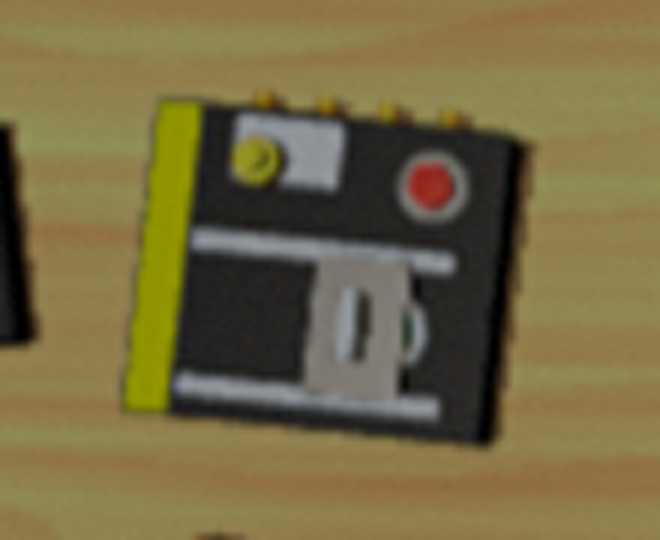

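The crop confirms it: a black box with the yellow band on the left, brass attenuator at upper left, red button at crop (432,186), white tab at crop (347,325), and the green button peeking out to the right of the plate. Next I'll compute the pose.

```bash
cat >> h.py <<'E'
from scipy.spatial.transform import Rotation as R
def delta(p,yaw=None):
    """tool-frame move (in units of .02 m) and turn (fraction of 360 deg) to bring TCP to p with tool y at yaw, tool z down"""
    s=env.sense();q=s["ee_rot"];r=R.from_quat([q[1],q[2],q[3],q[0]])
    print("pos",s["position"].round(4),"F",s["contact_force"].round(2),"t",s["time"])
    print("shift units",(r.inv().apply(np.array(p)-s["position"])/.02).round(3))
    if yaw is not None:
        y=np.array([np.cos(yaw),np.sin(yaw),0]);z=np.array([0,0,-1.]);x=np.cross(y,z)
        g=R.from_matrix(np.stack([x,y,z],1)); print("turn deg",(r.inv()*g).as_rotvec(degrees=True).round(2),"frac",((r.inv()*g).as_rotvec()/2/np.pi).round(4))
        print("shift after turn",(g.inv().apply(np.array(p)-s["position"])/.02).round(3))
E
python3 - <<'E'
from h import *
f=lambda x,y,z:ray("top",120+(x+.5)/6-.5,155+(y+.5)/6-.5,z)[:2]
# correspondences: receiver-frame xy, world xy  (corners, red button, attenuator excluded)
M=[((75,85),f(160,100,.05)),((-75,85),f(125,410,.05)),((-75,-85),f(490,443,.05)),((75,-85),f(522,140,.05)),((45,-50),f(432,186,.06))]
A=np.array([m[0] for m in M])/1000.;B=np.array([m[1] for m in M])
a,b=A-A.mean(0),B-B.mean(0)
th=np.arctan2((a[:,0]*b[:,1]-a[:,1]*b[:,0]).sum(),(a*b).sum())
Rm=np.array([[np.cos(th),-np.sin(th)],[np.sin(th),np.cos(th)]]);t=B.mean(0)-Rm@A.mean(0)
print("yaw",np.degrees(th),"org",t,"res mm",((A@Rm.T+t-B)*1000).round(1).tolist())
print("button",Rm@[-.025,-.035]+t)
tab=f(347,325,.092);print("tab",tab,"in rec",Rm.T@(tab-t))
pre=Rm@[-.025,-.058]+t
print("pre",pre); delta([*pre,.2],th+np.pi/2)
E
```

```text
yaw -4.33609021932711 org [0.51778736 0.26175271] res mm [[1.2, -0.7], [-1.9, -0.2], [-2.8, 1.6], [3.6, 1.0], [-0.1, -1.8]]
button [0.49021268 0.22874306]
tab [0.49166071 0.24130775] in rec [-0.02450609 -0.0223618 ]
pre [0.48847372 0.2058089 ]
pos [0.218  0.6907 0.2302] F [-0.18 -0.37  0.06] t 0.1
shift units [-20.191 -19.046   1.554]
turn deg [-1.200e-01 -1.000e-02 -1.318e+01] frac [-0.0003 -0.     -0.0366]
shift after turn [-15.318 -23.15    1.512]
```

drive_tool(
  targets=[
    [0,0,0,0,0,-0.0183,0],
    [0,0,0,0,0,-0.0183,0],
    [-0.64,-0.96,0,0,0,0,0],
    [-0.64,-0.96,0,0,0,0,0],
    [-0.64,-0.96,0,0,0,0,0],
    [-0.64,-0.96,0,0,0,0,0],
    [-0.64,-0.96,0,0,0,0,0],
    [-0.64,-0.96,0,0,0,0,0],
    [-0.64,-0.96,0,0,0,0,0],
    [-0.64,-0.96,0,0,0,0,0],
    [-0.64,-0.96,0,0,0,0,0],
    [-0.64,-0.96,0,0,0,0,0],
  ],
)

```text
time: 1.1
position: [0.3316, 0.4888, 0.2309]
ee_rot: [-0.0, 0.038, 0.999, -0.0]
contact_force: [0.1, 0.5, -0.3]
grip_width: 0.0001
gripper_force: 0.0
```

drive_tool(
  targets=[
    [-0.64,-0.96,0,0,0,0,0],
    [-0.64,-0.96,0,0,0,0,0],
    [-0.64,-0.96,0,0,0,0,0],
    [-0.64,-0.96,0,0,0,0,0],
    [-0.64,-0.96,0,0,0,0,0],
    [-0.64,-0.96,0,0,0,0,0],
    [-0.64,-0.96,0,0,0,0,0],
    [-0.64,-0.96,0,0,0,0,0],
    [-0.64,-0.96,0,0,0,0,0],
    [-0.64,-0.96,0,0,0,0,0],
    [-0.64,-0.96,0,0,0,0,0],
    [-0.64,-0.96,0,0,0,0,0],
  ],
)

```text
time: 2.1
position: [0.4672, 0.2476, 0.2311]
ee_rot: [-0.0, 0.038, 0.999, -0.0]
contact_force: [0.3, 0.4, 0.8]
grip_width: 0.0
gripper_force: 0.0
```

drive_tool(
  targets=[
    [-0.64,-0.96,0,0,0,0,0],
    [-0.64,-0.96,0,0,0,0,0],
    [0,0,0,0,0,0,0],
  ],
)

```text
time: 2.35
position: [0.492, 0.203, 0.2311]
ee_rot: [0.001, 0.042, 0.999, -0.002]
contact_force: [1.1, -0.5, 1.2]
grip_width: -0.0004
gripper_force: 0.0
```

Run:
```python
from h import *
s=env.sense();q=s["ee_rot"];r=R.from_quat([q[1],q[2],q[3],q[0]])
p,d=env.snapshot("wrist");cv2.imwrite("pics/w1.png",p[:,:,::-1])
np.savez("w1.npz",p=p,d=d,pos=s["position"],rm=r.as_matrix())
th=np.radians(-4.34)
delta([.4885,.2058,.078],th+np.pi/2); print(s["grip_width"])
```

```text
pos [0.4907 0.2056 0.2311] F [-0.57  0.71  0.28] t 2.4
shift units [0.113 0.013 7.654]
turn deg [-0.08  0.01 -0.32] frac [-0.0002  0.     -0.0009]
shift after turn [1.120e-01 2.000e-03 7.654e+00]
-0.00042210162113283617
```

View pics/w1.png

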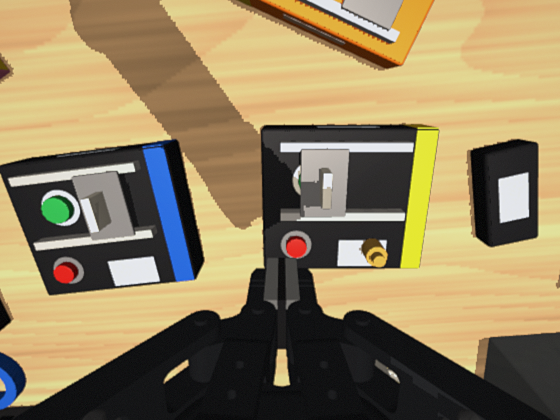

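The wrist view shows the tab near (327,182), the red button at (296,245), and the yellow receiver's corners at (262,126), (439,128) and (420,268). I'll cross-check the pose from these.

```bash
cat >> h.py <<'E'
def wray(u,v,z,pos,rm):
    c=env.calibration("wrist");K=c["K"];T=np.eye(4);T[:3,:3]=rm;T[:3,3]=pos;T=T@c["tool_from_camera"]
    r=T[:3,:3]@np.linalg.solve(K,[u,v,1]);return T[:3,3]+r*(z-T[2,3])/r[2]
def wpts(d,pos,rm):
    c=env.calibration("wrist");K=c["K"];T=np.eye(4);T[:3,:3]=rm;T[:3,3]=pos;T=T@c["tool_from_camera"]
    v,u=np.mgrid[:d.shape[0],:d.shape[1]]
    return np.stack([(u-K[0,2])/K[0,0]*d,(v-K[1,2])/K[1,1]*d,d],-1)@T[:3,:3].T+T[:3,3]
E
python3 - <<'E'
from h import *
z=np.load("w1.npz");a=(z["pos"],z["rm"])
th=np.radians(-4.34);Rm=np.array([[np.cos(th),-np.sin(th)],[np.sin(th),np.cos(th)]]);t=np.array([.5178,.2618])
rec=lambda w:(Rm.T@(np.array(w)[:2]-t)*1000).round(1)
for n,u,v,h in [("red",296,244,.06),("c--",262,126,.05),("c-+",439,128,.05),("c++",420,268,.05)]: print(n,rec(wray(u,v,h,*a)))
P=wpts(z["d"],*a);roi=np.zeros(z["d"].shape,bool);roi[140:225,285:360]=1
for lo,hi in((.084,.1),(.062,.072)):
    m=roi&(P[...,2]>lo)&(P[...,2]<hi);v,u=np.nonzero(m)
    q=(P[m][:,:2]-t)@Rm*1000
    print(m.sum(),u.min(),u.max(),v.min(),v.max(),"rec x,y 3-97%",np.percentile(q,[3,50,97],axis=0).round(1).tolist(),np.median(P[m][:,2]).round(4))
E
```

```text
red [ 41.5 -46. ]
c-- [-75.6 -78.4]
c-+ [-72.7  88. ]
c++ [75.3 88.7]
366 321 332 172 208 rec x,y 3-97% [[-39.1, -24.6], [-24.7, -21.1], [-8.8, -16.9]] 0.0916
3534 285 359 143 220 rec x,y 3-97% [[-60.2, -50.5], [-28.5, -23.5], [13.1, 6.6]] 0.0666
```

drive_tool(
  targets=[
    [0.11,0,0.9,0,0,-0.001,0],
    [0,0,1,0,0,0,0],
    [0,0,1,0,0,0,0],
    [0,0,1,0,0,0,0],
    [0,0,1,0,0,0,0],
    [0,0,1,0,0,0,0],
    [0,0,0.8,0,0,0,0],
    [0,0,0.6,0,0,0,0],
    [0,0,0.4,0,0,0,0],
    [0,0,0,0,0,0,0],
    [0,0,0,0,0,0,0],
  ],
)

```text
time: 3.32
position: [0.4871, 0.2094, 0.0771]
ee_rot: [-0.0, 0.034, 0.999, 0.0]
contact_force: [-0.5, 0.3, 0.1]
grip_width: -0.0004
gripper_force: 0.0
```

drive_tool(
  targets=[
    [0,0.25,0,0,0,0,0],
    [0,0.25,0,0,0,0,0],
    [0,0.25,0,0,0,0,0],
    [0,0.25,0,0,0,0,0],
    [0,0.25,0,0,0,0,0],
    [0,0.25,0,0,0,0,0],
    [0,0.25,0,0,0,0,0],
    [0,0.25,0,0,0,0,0],
    [0,0.25,0,0,0,0,0],
    [0,0.25,0,0,0,0,0],
  ],
)

```text
time: 4.15
position: [0.4911, 0.2591, 0.0773]
ee_rot: [0.0, 0.035, 0.999, -0.0]
contact_force: [1.4, -2.0, -0.3]
grip_width: 0.0004
gripper_force: 0.5
```

Run:
```python
from h import *
s=env.sense();q=s["ee_rot"];r=R.from_quat([q[1],q[2],q[3],q[0]])
p,d=env.snapshot("wrist");np.savez("w2.npz",p=p,d=d,pos=s["position"],rm=r.as_matrix())
pt,dt=env.snapshot("top")
cv2.imwrite("pics/2.png",np.hstack([cv2.resize(p[:,:,::-1],(560,420)),cv2.resize(pt[150:255,115:175,::-1],(240,420),interpolation=cv2.INTER_CUBIC)]))
```

```text
(no output)
```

View pics/2.png

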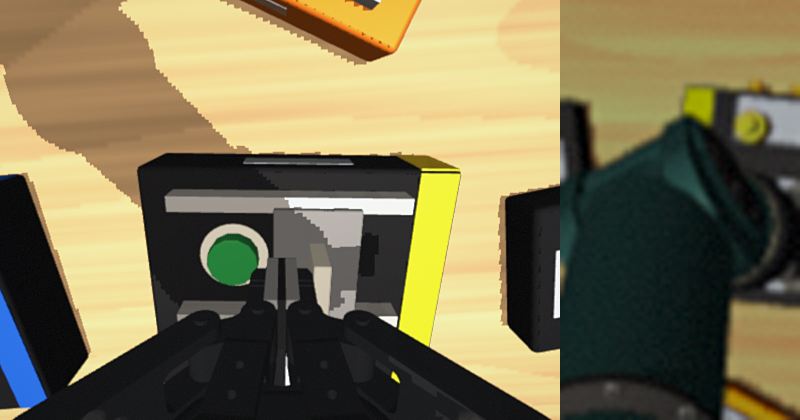

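The wrist view shows the guard pushed well open, with the finger against the tab at (320,275) and the green button clear at (233,258). The receiver looks unmoved.

```bash
cat > m.py <<'E'
from h import *
import sys
z=np.load(sys.argv[1]);a=(z["pos"],z["rm"]);p=z["p"]
th=np.radians(-4.34);Rm=np.array([[np.cos(th),-np.sin(th)],[np.sin(th),np.cos(th)]]);t=np.array([.5178,.2618])
rec=lambda w:(Rm.T@(np.array(w)[:2]-t)*1000).round(1)
hsv=cv2.cvtColor(p,cv2.COLOR_RGB2HSV);g=cv2.inRange(hsv,(50,100,60),(80,255,255))
g[:,:165]=0
c=max(cv2.findContours(g,0,2)[0],key=cv2.contourArea)
(u,v),r=cv2.minEnclosingCircle(c);w=wray(u,v,.06,*a);print("green",u,v,r,cv2.boundingRect(c),w.round(4),rec(w))
P=wpts(z["d"],*a);m=(P[...,2]>.085)&(P[...,2]<.096);m[:,:300]=0;m[:230]=0;m[:,335:]=0
q=(P[m][:,:2]-t)@Rm*1000;print("tab",m.sum(),np.percentile(q,[3,50,97],axis=0).round(1).tolist())
print("tcp rec",rec(z["pos"]),"guard edges rec",[rec(wray(u,230,.067,*a)).tolist() for u in(274,362)])
print("c--,c-+",rec(wray(138,168,.05,*a)),rec(wray(461,171,.05,*a)))
E
python3 m.py w2.npz
```

```text
green 232.75631713867188 259.57220458984375 26.212173461914062 (207, 234, 51, 52) [0.4897 0.2338 0.06  ] [-25.9 -30.1]
tab 969 [[-39.3, 4.4], [-33.7, 13.0], [-17.9, 16.9]]
tcp rec [-26.4  -4.7] guard edges rec [[-45.8, -8.1], [-46.1, 35.1]]
c--,c-+ [-72.6 -78.2] [-72.3  87.7]
```

drive_tool(
  targets=[
    [-0.03,0.2,0,0,0,0,0],
    [-0.03,0.2,0,0,0,0,0],
    [0,0.15,0,0,0,0,0],
    [0,0.1,0,0,0,0,0],
    [0,0.1,0,0,0,0,0],
    [0,0,0,0,0,0,0],
    [0,0,0,0,0,0,0],
  ],
)

```text
time: 4.83
position: [0.4935, 0.274, 0.0774]
ee_rot: [0.0, 0.035, 0.999, 0.0]
contact_force: [0.6, -0.0, 0.2]
grip_width: 0.0003
gripper_force: 0.0
```

drive_tool(
  targets=[
    [0,0.05,0,0,0,0,0],
    [0,0.03,0,0,0,0,0],
    [0,0,0,0,0,0,0],
  ],
)

```text
time: 5.08
position: [0.4936, 0.275, 0.0774]
ee_rot: [0.0, 0.035, 0.999, -0.0]
contact_force: [-0.1, -0.0, 0.3]
grip_width: 0.0005
gripper_force: 0.3
```

drive_tool(
  targets=[
    [0,-0.3,0,0,0,0,0],
    [0,-0.7,0,0,0,0,0],
    [0,-0.7,0,0,0,0,0],
    [0,-0.3,0,0,0,0,0],
    [0,0,0,0,0,0,0],
  ],
)

```text
time: 5.5
position: [0.4901, 0.2314, 0.0772]
ee_rot: [-0.001, 0.037, 0.999, -0.001]
contact_force: [-0.6, 0.4, -0.8]
grip_width: -0.0002
gripper_force: 0.0
```

```bash
python3 - <<'E'
from h import *
s=env.sense();q=s["ee_rot"];r=R.from_quat([q[1],q[2],q[3],q[0]])
p,d=env.snapshot("wrist");np.savez("w3.npz",p=p,d=d,pos=s["position"],rm=r.as_matrix());cv2.imwrite("pics/3.png",p[:,:,::-1])
delta([.4897,.2338,.066],np.radians(85.66))
E
python3 m.py w3.npz
```

```text
pos [0.4904 0.2332 0.0773] F [-0.13 -0.17 -0.36] t 5.55
shift units [0.039 0.029 0.566]
turn deg [-0.05 -0.02  0.19] frac [-0.0001 -0.0001  0.0005]
shift after turn [0.039 0.028 0.566]
green 283.6400451660156 257.36138916015625 25.52960777282715 (259, 233, 50, 36) [0.4893 0.233  0.06  ] [-26.3 -30.9]
tab 162 [[-33.3, -24.0], [-32.8, -21.5], [-32.1, -18.5]]
tcp rec [-25.3 -32.4] guard edges rec [[-44.7, -35.7], [-44.9, 7.4]]
c--,c-+ [ -71.8 -105.8] [-70.8  60.1]
```

View pics/3.png

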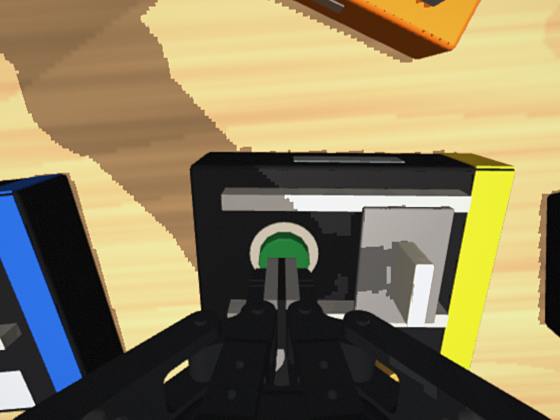

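The guard is open (plate at (405,265), tab at (413,280)), and the fingertips are over the green button at (284,257). Now I'll press gently.

drive_tool(
  targets=[
    [0.03,0.02,0.3,0,0,0,0],
    [0,0,0.3,0,0,0,0],
    [0,0,0.2,0,0,0,0],
    [0,0,0.1,0,0,0,0],
    [0,0,0.05,0,0,0,0],
    [0,0,0.05,0,0,0,0],
    [0,0,0.05,0,0,0,0],
    [0,0,0,0,0,0,0],
  ],
)

```text
time: 6.22
position: [0.4896, 0.2363, 0.0563]
ee_rot: [-0.0, 0.034, 0.999, 0.0]
contact_force: [-1.4, 1.8, 3.3]
grip_width: 0.0
gripper_force: 1.4
```

drive_tool(
  targets=[
    [0,0,0.05,0,0,0,0],
    [0,0,0.05,0,0,0,0],
    [0,0,0.05,0,0,0,0],
    [0,0,0,0,0,0,0],
  ],
)

```text
time: 6.55
position: [0.4898, 0.2362, 0.0534]
ee_rot: [-0.0, 0.035, 0.999, 0.0]
contact_force: [-1.5, 1.2, 4.7]
grip_width: -0.0
gripper_force: 2.3
```

drive_tool(
  targets=[
    [0,0,0.05,0,0,0,0],
    [0,0,0.05,0,0,0,0],
    [0,0,0,0,0,0,0],
    [0,0,0,0,0,0,0],
  ],
)

```text
time: 6.88
position: [0.4898, 0.2362, 0.052]
ee_rot: [-0.0, 0.035, 0.999, 0.0]
contact_force: [-3.5, 3.1, 10.0]
grip_width: -0.0001
gripper_force: 4.9
```

The force is 10 N, above the 5.4 N spring, so the button has reached its stop. Withdrawing straight up.

drive_tool(
  targets=[
    [0,0,-0.15,0,0,0,0],
    [0,0,-0.3,0,0,0,0],
    [0,0,-0.6,0,0,0,0],
    [0,0,-1,0,0,0,0],
    [0,0,-1,0,0,0,0],
    [0,0,-1,0,0,0,0],
    [0,0,-1,0,0,0,0],
    [0,0,-1,0,0,0,0],
    [0,0,-1,0,0,0,0],
    [0,0,-1,0,0,0,0],
    [0,0,0,0,0,0,0],
    [0,0,0,0,0,0,0],
  ],
)

```text
time: 7.88
position: [0.491, 0.235, 0.2138]
ee_rot: [0.002, 0.035, 0.999, 0.0]
contact_force: [0.7, -0.7, -0.5]
grip_width: 0.0
gripper_force: 0.0
```

Run:
```python
from h import *
s=env.sense();q=s["ee_rot"];r=R.from_quat([q[1],q[2],q[3],q[0]])
p,d=env.snapshot("wrist");cv2.imwrite("pics/4.png",p[:,:,::-1])
P=wpts(d,s["position"],r.as_matrix())
g=cv2.inRange(cv2.cvtColor(p,cv2.COLOR_RGB2HSV),(50,100,60),(80,255,255));g[:,:200]=0
print("green z",np.median(P[g>0][:,2]),(g>0).sum(),s["position"],s["contact_force"])
```

```text
green z 0.05970203237446958 655 [0.49103123 0.23499904 0.21377321] [ 0.68878804 -0.71204359 -0.5006326 ]
```

View pics/4.png

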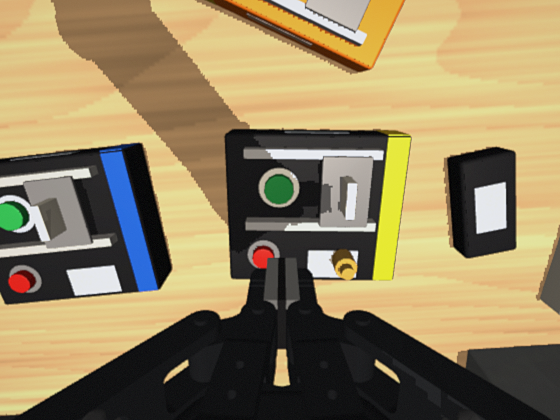

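The green button is back up (z 59.7 mm, at (278,189)), the guard is open (tab at (350,200)), and the attenuator is upright at (345,263). The arm is clear.

```bash
python3 -c "
from station import env
print(env.job_done())"
```

```text
the job is handed in; nothing more can be done
None
```

The yellow-band receiver's guard is open, its green button was pressed to its stop and sprang back, and the arm is withdrawn; the job is handed in, but no verdict was returned.

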